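# Park the can opener

## Robot

A 7-joint arm with a two-finger parallel gripper is mounted at the origin on the work surface. World frame = base frame: x ahead of the robot, y to its left, z up, the work surface at z = 0. Lengths are in m, angles in rad, forces in N, time in s.
With the tool pointing down it reaches from about 0.425 to 0.925 m from the base axis. Payload 6.8 kg.
Tool frame: the origin (TCP) lies at the very end of the fingers, on their centre line; the grasp point (between the pads) lies 19 mm behind it; x points along the fingers, y is the direction in which the jaws open and shut, and the axes are right-handed (so a half turn about x gives the same grasp; the last joint's range is limited). The gripper opens to 85 mm and grips with 20 to 120 N. Pads are 22 mm wide; open, the fingers measure 114 mm over their backs; the gripper's body (76 mm by 85 mm) begins 54 mm behind the grasp point. The pads swing forward as they close: fully open they stand 13 mm farther back than shut.
Start: joints at [-1.306, 0.477, 0.022, 1.555, -0.011, 1.109, -0.083], TCP at [0.246, 0.629, 0.231] pointing down, gripper open.
Joint ranges: [-2.96, 2.96], [-0.34, 2.1], [-1.41, 1.46], [0.24, 2.44], [-1.37, 4.51], [0.17, 1.92], [-2.96, 2.96]. Speed limits (rad/s): [2.39, 2.39, 3.14, 3.14, 3.14, 3.14, 3.14].

## Interface

Orientations are given as a rotation vector (axis times angle).
In Python, from bench import get_obs, grab_frame, camera_info, hand_in gives the robot as it stands.
- The arm moves only by the tool apply_moves, never from a script. Its argument "series" is text: rows parted by semicolons, each of 7 numbers parted by spaces: the turn, a rotation vector about the tool's x, y, z in rad, then the shift along the tool's x, y, z in m, then the opening, from 0 (shut) to 1 (fully open). In form: wx wy wz tx ty tz hand; .... A call has 1 to 12 rows; each row is the pose to reach, as a shift and turn from the pose commanded when the call began, along the tool's axes at that moment; what a row does not reach only later rows make up. A row lasts 1/8 s, in which the tool goes at most 62.5 mm and 10.7 degrees, less where a joint would pass 70% of its speed; a pose out of reach is approached as far as the arm can. A call with a gripper value outside its range is refused whole. The fingers move at their own pace and stop on an object; "force" is the grip in N (left out, the last holds). Time passes only in rows, so rows that repeat a pose let the fingers close. It gives the time, the measured TCP pose, the force and the opening at its end, in the units of the state.
- get_obs(): the state, without advancing time (a new reading comes with each control period).
- grab_frame(name): name is "scene" or "top" or "wrist"; returns the picture (384x512x3 uint8, blue, green, red); there is no depth.
- camera_info(name): a dict with "fov_y" (degrees; the focal length in pixels is half the picture's height over the tangent of half this angle, whatever the lens; pixels are square), "cx", "cy" (the principal point, pixels), "D" ([k1, k2, p1, p2, k3] as OpenCV has them; the pictures are not rectified), "rvec" (rotation vector, rad) and "tvec" (3), from world to camera coordinates, as OpenCV has them. Camera axes: x right, y down, z forward; pixel columns grow to the right and rows downward; lengths in m; the calibration is good to about 2 mm. A picture is of the moment at which its call begins: read the wrist's pose just before it. camera_info takes no time and is no camera call; for the wrist camera it gives the pose at the moment of the call.
- hand_in(): hands the job in, once; it reports no verdict.
The state is a dict: "clock": time; "joints": joint angles; "qvel": joint speeds; "tau": joint torques, N m; "tcp_pos": TCP position; "orientation": TCP orientation; "contact_force": force on the tool from outside, world axes, zero at the start; "moment": the same for the moment, N m; "grip_width": finger opening in m.
Only numpy, scipy, OpenCV 4.12 (cv2) and the standard library are available. Lean on these libraries where they do the work, as an engineer would, in place of code of your own. Each camera call takes 0.05 s, during which the arm holds its last target.

## Task

Park the rotary can opener so that the drawer can be put back: first turn its steel wing crank clockwise until its red tip rests in the notch at the red mark on the white dial plate. Then ease the open black handle fully shut against the other handle, without slamming it. Leave the corkscrew, the pourer and the fish bottle opener where they are, and let go of everything.

Things in the scene. Friction and masses are not known exactly. Their poses are not given: they have to be found in the camera images.
- crank (a joint): Crank angle, growing clockwise seen looking down onto the slope. Notches every 20 degrees (0.349 rad): notch 0 at 0.0; the red mark is notch 4 (1.396); stops at -0.2 and 2.9. Starts in notch 0, 1 or 2, so 2 to 4 clicks to go. A click takes up to about 0.1 Nm; let go, the crank springs into the nearest notch and stays.
- crank_grip (a point): Centre of the steel wing crank, on its turning axis: a bar 70 mm long, 10 mm thick, 26 mm tall (along the axis), free at both flat sides. The frame turns with it: z along the axis off the slope (30 degrees from vertical, leaning to the rest's low edge), x along the bar to its red end, y across its thickness. The toothed wheel (30 mm radius) is 10 mm below its lower edge.
- dial_plate (a point): Centre of the top of the fixed white dial plate under the crank (47 mm radius, 33 mm below crank_grip along the axis, 26 mm above the slope). A black dot near its rim marks each notch, a red stroke notch 4. x points up the slope, z off the slope; the red stroke lies 40 degrees clockwise of x. The rest of the opener reaches at most 27 mm above the slope.
- handle (a joint): Opening angle of the swinging black handle: 0 fully shut on its stop beside the fixed handle, 1.05 fully open; starts 0.55 to 0.9. Grows clockwise seen looking down onto the slope: open, its free end lies up the slope; closing brings it down the slope. Stiff: it stays where left and takes 1 to 2 N at the free end.
- handle_pivot (a point): Pivot pin of the swinging handle, at the handle's mid height, 18 mm above the slope. Its frame turns with the handle: x along it to the free end, z square off the slope (parallel to the crank's axis), y towards the side to which the handle moves when it closes.
- handle_end (a point): Free end of the swinging handle, on its centre line, 150 mm from the pivot; axes as for handle_pivot. The black grip runs from 35 to 150 mm from the pivot, 16 mm wide, 18 mm tall (9 to 27 mm above the slope). The fixed handle is a like bar (16 mm wide, 10 to 24 mm above the slope), its centre line parallel to the shut one, 23 mm further down the slope.
- rest: Fixed sloped rest of pale maple that carries the opener: a board 280 mm wide, 200 mm long, inclined 30 degrees, high edge towards the robot, low edge away from it. Origin on the tray floor, 95 mm straight under a point of the slope surface; x horizontal, in the up-slope direction, z up. The surface runs from 75 mm below that point to 125 mm above it along the slope and 140 mm to either side.
- corkscrew_center (a point): Middle of the walnut T-handle corkscrew lying on the tray (handle 90 mm across, 108 mm long, 22 mm high). Bystander.
- pourer_center (a point): Middle of the pewter wine pourer spout standing on the tray (36 mm diameter, 86 mm tall). Bystander.
- fish_center (a point): Middle of the blue enamelled fish-shaped bottle opener lying flat on the tray (130 mm long, 46 mm wide, 6 mm thick). Bystander.

How it is judged:
By the outcome, as a careful person would: the job done as asked, in the order asked, and still so for the second after the job is handed in, with the robot touching nothing.
It also fails if it takes over 53 s, if anything falls off the work surface, if the arm or the gripper's body presses on something with over 40 N, if the wrist force passes 120 N, or if a joint passes its speed limit or range.

## Working session

There is one attempt and no reset: what is moved stays moved. The work goes in short steps, Python scripts to look and compute and a tool call to move; the robot and the scene stay as the last step left them, time stands still between calls to the robot, and variables do not carry over. Pictures are saved under pics/ and viewed, and the job is handed in when it is done.

Besides the shell and the picture viewer there is one more tool, called by a JSON object that holds its "fn" and its "kwargs", one argument or row to a line. apply_moves: Moves the arm, as the interface text tells. Its arguments: {"type":"object","properties":{"series":{"type":"string"},"force":{"type":"number"}},"required":["series"]}

```bash
ls; mkdir -p pics
python3 - <<'E'
from bench import *
import cv2
print(get_obs())
for n in ("scene","top"):
    f=grab_frame(n); cv2.imwrite(f"pics/{n}0.png",f); print(n,camera_info(n))
print(get_obs()["clock"])
E
```

```text
pics
{'clock': 0.0, 'joints': array([-1.30606184,  0.47782473,  0.02234235,  1.55647655, -0.01149433,
        1.10929701, -0.08310257]), 'qvel': array([ 1.26230031e-05,  3.52600705e-04,  4.54662278e-04,  8.86969556e-04,
        3.12393840e-04, -1.02768103e-03, -6.70063954e-04]), 'tau': array([ 3.47558835e-04, -5.96452045e+01,  1.60772469e+00, -2.81194192e+01,
        1.23525076e-02,  9.33622301e-03,  2.16423837e-05]), 'tcp_pos': array([0.24567059, 0.62805448, 0.23029866]), 'orientation': array([ 0.29103686,  1.55113527, -0.29398269]), 'contact_force': array([0.5267665 , 0.888362  , 0.26320339]), 'moment': array([0.03363855, 0.05807736, 0.01989425]), 'grip_width': 0.08546496270935688}
scene {'fov_y': 51.77915028596089, 'cx': 256.0292215852249, 'cy': 188.1062083113687, 'D': array([-0.06926222,  0.        ,  0.        ,  0.        ,  0.        ]), 'rvec': array([ 0.67979577,  2.47036821, -1.31545392]), 'tvec': array([ 0.52371389, -0.07585731,  1.22062737])}
top {'fov_y': 51.94168180784799, 'cx': 256.1279794498644, 'cy': 191.5986121602156, 'D': array([-0.13975589,  0.        ,  0.        ,  0.        ,  0.        ]), 'rvec': array([ 2.14684713, -2.14558104,  0.18691629]), 'tvec': array([-0.02783904,  0.65143635,  0.77288066])}
0.1
```

View pics/scene0.png

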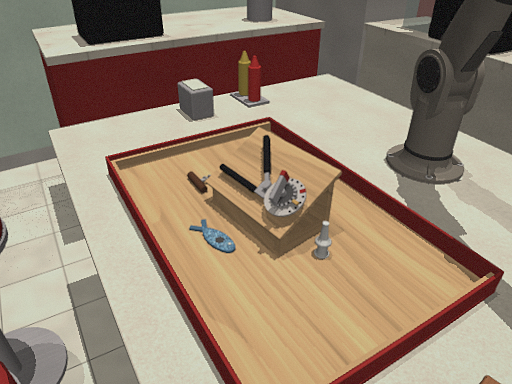

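View pics/top0.png

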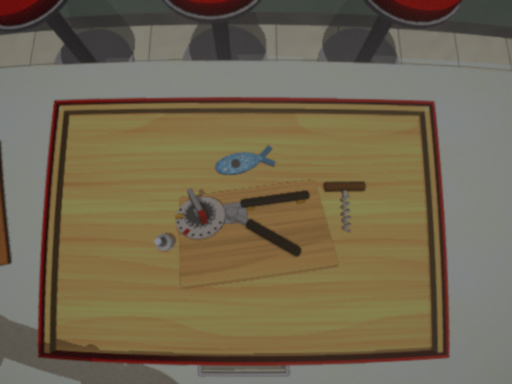

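Scene shows the opener on the sloped rest: dial at about (283,200), handles going left. The top view has the dial at about (200,217), pivot near (236,212), open handle end near (297,250) and fixed handle along y≈200. I'll zoom in.

Run:
```python
import cv2
f=cv2.imread("pics/top0.png"); cv2.imwrite("pics/top0z.png",cv2.resize(f[165:300,150:350],None,fx=4,fy=4,interpolation=cv2.INTER_CUBIC))
f=cv2.imread("pics/scene0.png"); cv2.imwrite("pics/scene0z.png",cv2.resize(f[120:270,180:380],None,fx=4,fy=4,interpolation=cv2.INTER_CUBIC))
```

```text
(no output)
```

View pics/top0z.png

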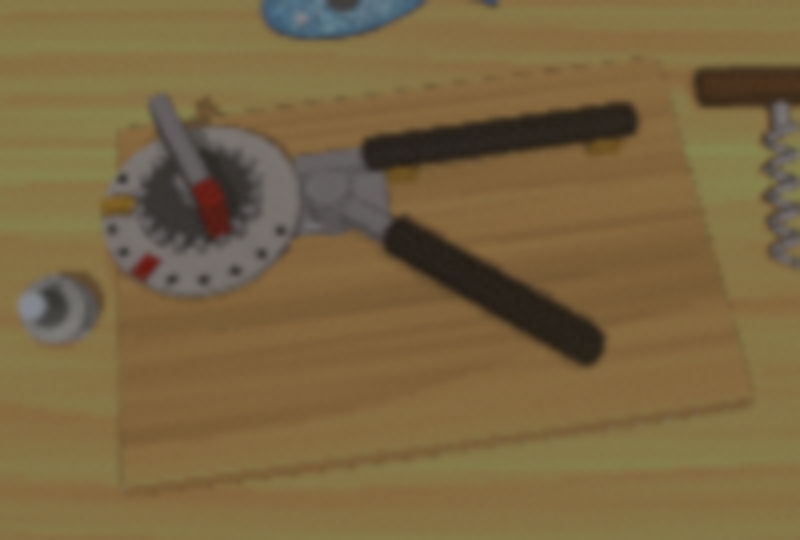

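View pics/scene0z.png

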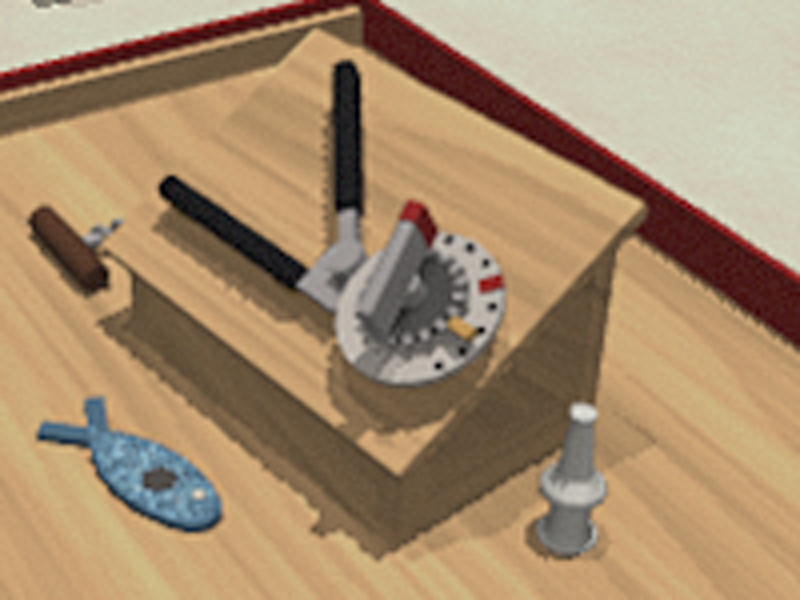

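Zoomed top: board corners near (118,128), (655,58), (750,402), (122,490) zoom px; red tip (215,220), red stroke (146,266). Next, fit the rest and locate the parts.

```bash
cat > h.py <<'E'
import numpy as np, cv2
from scipy.optimize import least_squares
from scipy.spatial.transform import Rotation as R
from bench import *
def K(c):
    f=384/2/np.tan(np.radians(c["fov_y"])/2); return np.array([[f,0,c["cx"]],[0,f,c["cy"]],[0,0,1.]])
def proj(c,P): return cv2.projectPoints(np.atleast_2d(np.float64(P)),c["rvec"],c["tvec"],K(c),c["D"])[0][:,0]
def ray(c,px):
    u=cv2.undistortPoints(np.float64(px).reshape(-1,1,2),K(c),c["D"])[:,0]
    M=R.from_rotvec(c["rvec"]).as_matrix(); d=np.c_[u,np.ones(len(u))]@M
    return -M.T@c["tvec"], d/np.linalg.norm(d,axis=1)[:,None]
def onplane(c,px,p0,n):
    o,d=ray(c,px); t=((p0-o)@n)/(d@n); return o+d*t[:,None]
zt=lambda p:(np.array(p,float)+.5)/4-.5+[150,165]
zs=lambda p:(np.array(p,float)+.5)/4-.5+[180,120]
def rest(p):
    x,y,yaw,z0=p
    Rz=R.from_euler('z',yaw).as_matrix(); s=np.radians(30)
    up=Rz@[np.cos(s),0,np.sin(s)]; n=Rz@[-np.sin(s),0,np.cos(s)]
    S0=np.array([x,y,z0+.095]); lat=np.cross(n,up)
    return S0,up,lat,n
E
python3 - <<'E'
from h import *
ct=camera_info("top");cs=camera_info("scene")
# corner order: (a along up, b lateral(lat = left of up))
T=zt([(118,128),(655,58),(750,402),(122,490)])
S=zs([(400,474),(645,208),(317,28)])
def cor(p):
    S0,u,l,n=rest(p); return lambda a,b:S0+a*u+b*l
def res(p,full=False):
    f=cor(p)
    # up-slope is -x-ish; lat = n x up
    s=p_s
    PT=[f(-.075,s*.14),f(-.075,-s*.14),f(.125,-s*.14),f(.125,s*.14)]
    PS=[PT[0],PT[3],PT[2]]
    return np.r_[(proj(ct,PT)-T).ravel(),(proj(cs,PS)-S).ravel()]
for p_s in (1,-1):
    r=least_squares(res,[.6,.0,np.pi,0.01]); print(p_s,r.x,r.cost); print(r.fun.reshape(-1,2).round(1).tolist())
    print(rest(r.x))
E
```

```text
1 [ 0.5108341  -0.0338443   0.16864846 -0.03583886] 21621.429189063452
[[19.4, 104.3], [15.6, 99.0], [-14.9, -73.8], [-2.2, -71.6], [62.5, -21.5], [-46.1, 40.0], [-44.4, 32.8]]
(array([ 0.5108341 , -0.0338443 ,  0.05916114]), array([0.85373869, 0.14536248, 0.5       ]), array([-1.67850137e-01,  9.85812524e-01, -1.38777878e-17]), array([-0.49290626, -0.08392507,  0.8660254 ]))
-1 [ 0.59066899 -0.01637187  3.27687341  0.01445179] 2.834813048756572
[[-0.5, 0.7], [0.5, 0.3], [1.1, -0.3], [-0.7, -0.2], [-0.6, 1.3], [0.4, -0.7], [0.1, 0.1]]
(array([ 0.59066899, -0.01637187,  0.10945179]), array([-0.85811297, -0.11679955,  0.5       ]), array([ 1.34868508e-01, -9.90863505e-01, -6.93889390e-18]), array([0.49543175, 0.06743425, 0.8660254 ]))
```

```bash
cat >> h.py <<'E'
P0=[0.59066899,-0.01637187,3.27687341,0.01445179]
S0,up,lat,n=rest(P0)
B=np.c_[up,lat,n]   # columns
def to2(c,px,h):  # slope coords (up, lat) mm of pixels at height h
    return (onplane(c,px,S0+h*n,n)-S0)@B[:,:2]*1000
E
python3 - <<'E'
from h import *
ct=camera_info("top");cs=camera_info("scene")
for nm,c,z in(("top",ct,4),("scene",cs,4)):
    f=cv2.imread(f"pics/{nm}0.png"); hsv=cv2.cvtColor(f,cv2.COLOR_BGR2HSV)
    H,Sx,V=cv2.split(hsv)
    # rectified slope map at dial height 26mm: 1px=0.5mm
    g=np.mgrid[-150:250,-320:320].astype(float) # up, lat index (0.5mm)
    for h in (26,59,27):
        P=S0+h/1000*n+ (g[0].ravel()[:,None]*up+g[1].ravel()[:,None]*lat)*.0005
        m=proj(c,P).astype(np.float32).reshape(400,640,2)
        w=cv2.remap(f,m[...,0],m[...,1],cv2.INTER_CUBIC)
        w=cv2.convertScaleAbs(w,alpha=1.6 if nm=="top" else 1.0)
        # grid
        for k in range(-300,320,100): cv2.putText(w,str(k//2),(k+320,395),0,.35,(0,255,0)); cv2.line(w,(k+320,380),(k+320,385),(0,255,0))
        for k in range(-100,250,100): cv2.putText(w,str(k//2),(0,k+150),0,.35,(0,255,0))
        cv2.imwrite(f"pics/rect_{nm}{h}.png",w)
E
```

```text
(no output)
```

View pics/rect_top26.png

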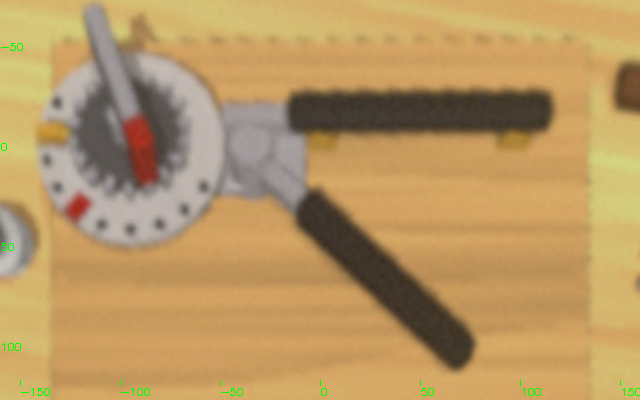

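View pics/rect_scene26.png

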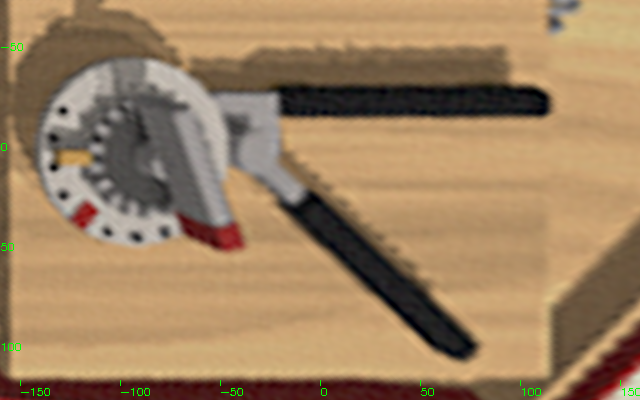

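Rectified slope views: dial centre at about (up 0, lat -94), pivot about (0,-36), fixed handle along lat at up≈-23, open handle at about 44°. Next is the crank's plane.

View pics/rect_top59.png

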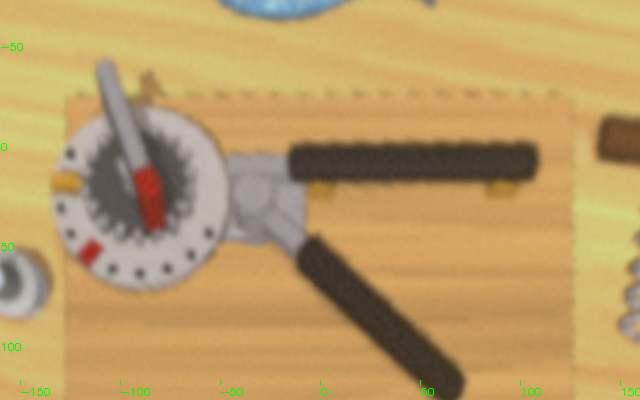

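View pics/rect_scene59.png

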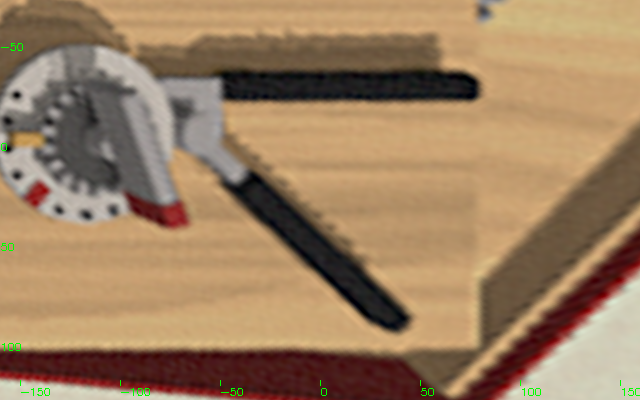

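```bash
cat >> h.py <<'E'
def slp(u,l,h): return S0+(u*up+l*lat+h*n)/1000
def rel(Rt,pt,o=None):
    o=o or get_obs(); R0=R.from_rotvec(o["orientation"])
    return (R0.inv()*Rt).as_rotvec(), R0.inv().apply(pt-o["tcp_pos"])
def toolR(ydeg,x=None):
    """tool x = -n, y at angle ydeg clockwise from up-slope (mod sign)"""
    a=np.radians(ydeg); y=np.cos(a)*up-np.sin(a)*lat
    x=-n if x is None else x
    return R.from_matrix(np.c_[x,y,np.cross(x,y)])
E
python3 - <<'E'
from h import *
o=get_obs(); print(R.from_rotvec(o["orientation"]).as_matrix().round(3)); print(up,lat,n)
for yd in (70,-110):
    w,t=rel(toolR(yd),slp(-1,-94.5,160)); print(yd,w.round(3),np.degrees(np.linalg.norm(w)),t.round(4))
print(slp(-1,-94.5,160))
E
```

```text
[[-0.001  0.364  0.931]
 [-0.002  0.931 -0.364]
 [-1.    -0.002  0.   ]]
[-0.85811297 -0.11679955  0.5       ] [ 1.34868508e-01 -9.90863505e-01 -6.93889390e-18] [0.49543175 0.06743425 0.8660254 ]
70 [-0.837  0.537 -0.041] 57.05618357073022 [-0.0164 -0.3527  0.5807]
-110 [ 2.221 -0.05  -0.651] 132.64354344623803 [-0.0164 -0.3527  0.5807]
[0.65805111 0.08817101 0.24751585]
```

{"fn": "apply_moves", "kwargs": {
  "series": "0 0 0 -0.06 0 0 1; -0.4 0.25 -0.02 -0.06 -0.18 0.3 1; -0.4 0.25 -0.02 -0.06 -0.18 0.3 1; -0.4 0.25 -0.02 -0.06 -0.18 0.3 1; -0.4 0.25 -0.02 -0.06 -0.18 0.3 1; -0.4 0.25 -0.02 -0.06 -0.18 0.3 1; -0.4 0.25 -0.02 -0.06 -0.18 0.3 1; -0.4 0.25 -0.02 -0.06 -0.18 0.3 1"
}}

```text
clock: 1.1
tcp_pos: [0.4632, 0.3467, 0.2908]
orientation: [0.004, 1.817, 0.036]
contact_force: [-0.3, -0.2, -0.1]
grip_width: 0.0854
```

Run:
```python
from h import *
o=get_obs(); print(o["clock"],o["joints"].round(2),o["tcp_pos"])
w,t=rel(toolR(70),slp(-1,-94.5,160)); print(w.round(3),t.round(4))
```

```text
1.1 [-0.68  0.38  0.03  1.59 -0.18  1.36  1.  ] [0.46322721 0.34670618 0.29084229]
[-0.447  0.289 -0.02 ] [-0.0112 -0.2628  0.1936]
```

{"fn": "apply_moves", "kwargs": {
  "series": "-0.447 0.289 -0.02 -0.011 -0.263 0.194 1; -0.447 0.289 -0.02 -0.011 -0.263 0.194 1; -0.447 0.289 -0.02 -0.011 -0.263 0.194 1; -0.447 0.289 -0.02 -0.011 -0.263 0.194 1; -0.447 0.289 -0.02 -0.011 -0.263 0.194 1; -0.447 0.289 -0.02 -0.011 -0.263 0.194 1; -0.447 0.289 -0.02 -0.011 -0.263 0.194 1; -0.447 0.289 -0.02 -0.011 -0.263 0.194 1; -0.447 0.289 -0.02 -0.011 -0.263 0.194 1; -0.447 0.289 -0.02 -0.011 -0.263 0.194 1"
}}

```text
clock: 2.35
tcp_pos: [0.6567, 0.0962, 0.2472]
orientation: [-0.361, 2.06, 0.458]
contact_force: [0.6, 0.0, -0.4]
grip_width: 0.0851
```

Run:
```python
from h import *
o=get_obs(); print(o["clock"],o["joints"].round(2),o["tcp_pos"])
w,t=rel(toolR(70),slp(-1,-94.5,160)); print(w.round(3),t.round(4))
c=camera_info("wrist"); f=grab_frame("wrist"); cv2.imwrite("pics/w1.png",f); np.save("w1.npy",c,allow_pickle=True)
print(c)
```

```text
2.35 [-0.25  0.77  0.06  1.12 -0.07  1.78  1.88] [0.65671927 0.09623728 0.24715674]
[ 0.011 -0.001  0.002] [-0.0004 -0.0077 -0.0029]
{'fov_y': 68.46776160377286, 'cx': 259.0327505117464, 'cy': 188.34377592693926, 'D': array([-0.01812193,  0.        ,  0.        ,  0.        ,  0.        ]), 'rvec': array([ 1.49671026,  2.44501357, -0.15100736]), 'tvec': array([ 0.15444805, -0.52429751,  0.57248223])}
```

View pics/w1.png

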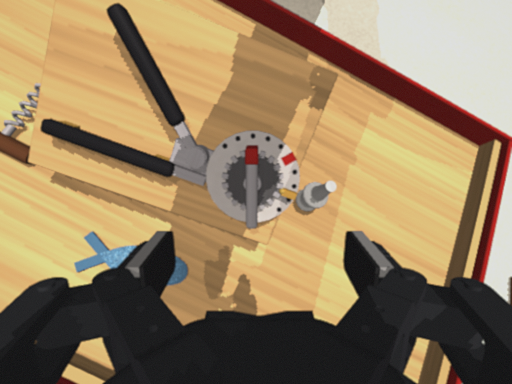

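Wrist view shows the bar from red tip (251,148) to (252,226), dial centre about (253,177), stroke (289,159). Casting these onto the slope planes.

Run:
```python
from h import *
c=np.load("w1.npy",allow_pickle=True).item()
f=cv2.imread("pics/w1.png")
for h in (26,72):
    g=np.mgrid[-150:250,-320:320].astype(float)
    P=S0+h/1000*n+(g[0].ravel()[:,None]*up+g[1].ravel()[:,None]*lat)*.0005
    m=proj(c,P).astype(np.float32).reshape(400,640,2)
    w=cv2.remap(f,m[...,0],m[...,1],cv2.INTER_CUBIC); cv2.imwrite(f"pics/rw{h}.png",w)
f2=f.astype(int); red=((f2[...,2]>120)&(f2[...,1]<60)&(f2[...,0]<60)).astype(np.uint8)
k,l,s,ce=cv2.connectedComponentsWithStats(red)
for i in range(1,k):
    if 20<s[i,4]<1500: print(s[i],ce[i],to2(c,ce[i],.026),to2(c,ce[i],.072))
```

```text
[ 278    6  234  276 1100] [439.82727273 133.69454545] [[ 105.02105491 -249.62927486]] [[  97.75403341 -221.29245917]]
[247 149  10  14 125] [251.208 155.416] [[ 20.26783424 -85.57560095]] [[ 27.08406786 -84.49922119]]
[283 153  12  11  75] [288.50666667 158.30666667] [[  30.57623613 -121.03944308]] [[  35.67954541 -114.07011516]]
[456 378   6   6  23] [458.         380.95652174] [[-156.14067456 -429.98336724]] [[-120.01102943 -371.67751115]]
```

View pics/rw26.png

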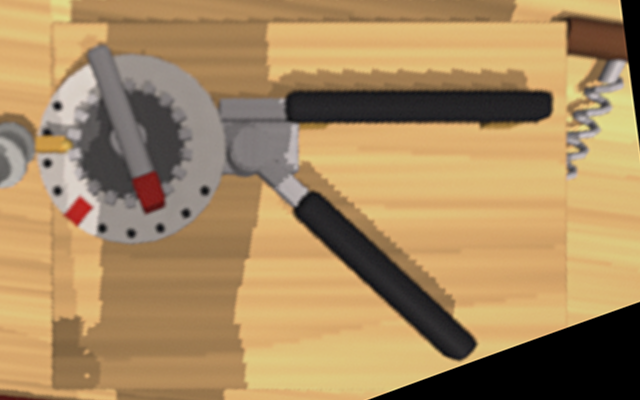

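View pics/rw72.png

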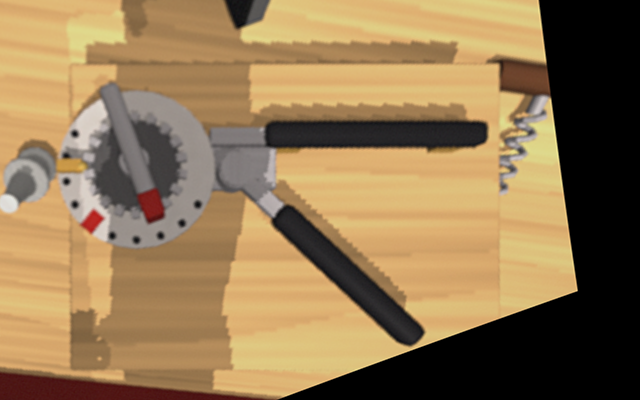

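Run:
```python
from h import *
o=get_obs(); print(o["clock"],o["qvel"].round(3))
for h in (160,44):
    w,t=rel(toolR(70),slp(0,-94,h)); print(h,w.round(3),t.round(4))
ct=camera_info("top")
print(onplane(ct,zt([(40,305)]),np.array([0,0,.1]),np.array([0,0,1.])))
```

```text
2.4 [ 0.007  0.002  0.005 -0.001 -0.001  0.001  0.001]
160 [ 0.011 -0.001  0.002] [-0.0005 -0.0074 -0.0039]
44 [ 0.011 -0.001  0.002] [ 0.1155 -0.0072 -0.0038]
[[0.54646143 0.16091585 0.1       ]]
```

{"fn": "apply_moves", "kwargs": {
  "series": "0.011 0 0.002 0 -0.007 -0.004 0.7; 0.011 0 0.002 0 -0.007 -0.004 0.7; 0.011 0 0.002 0.03 -0.007 -0.004 0.7; 0.011 0 0.002 0.05 -0.007 -0.004 0.7; 0.011 0 0.002 0.05 -0.007 -0.004 0.7; 0.011 0 0.002 0.05 -0.007 -0.004 0.7"
}}

```text
clock: 3.15
tcp_pos: [0.633, 0.0834, 0.2048]
orientation: [-0.35, 2.061, 0.446]
contact_force: [-0.4, -0.2, -0.2]
grip_width: 0.0592
```

Run:
```python
from h import *
o=get_obs(); print(o["clock"],o["joints"].round(3))
w,t=rel(toolR(70),slp(0,-94,44)); print(w.round(3),t.round(4))
```

```text
3.15 [-0.241  0.751  0.057  1.25  -0.067  1.665  1.876]
[-0.002 -0.    -0.001] [0.0663 0.0008 0.    ]
```

Good tracking. Descending and gripping gently.

{"fn": "apply_moves", "kwargs": {
  "series": "0 0 0 0.03 0.001 0 0.7; 0 0 0 0.05 0.001 0 0.7; 0 0 0 0.066 0.001 0 0.7; 0 0 0 0.066 0.001 0 0.7; 0 0 0 0.066 0.001 0 0.7",
  "force": 30
}}

```text
clock: 3.78
tcp_pos: [0.6, 0.08, 0.1479]
orientation: [-0.35, 2.061, 0.446]
contact_force: [0.8, 0.0, 1.1]
grip_width: 0.0594
```

Run:
```python
from h import *
o=get_obs(); print(o["clock"],o["contact_force"])
w,t=rel(toolR(70),slp(0,-94,44)); print(w.round(3),t.round(4))
cv2.imwrite("pics/w2.png",grab_frame("wrist"))
```

```text
3.775 [0.8410407  0.02053333 1.12474935]
[-0.002  0.    -0.   ] [ 0.0004 -0.0002 -0.0001]
```

View pics/w2.png

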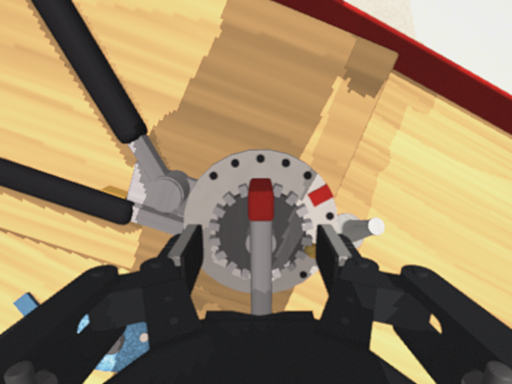

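The bar is midway between the pads (x≈260). Closing.

{"fn": "apply_moves", "kwargs": {
  "series": "0 0 0 0 0 0 0.3; 0 0 0 0 0 0 0.12; 0 0 0 0 0 0 0; 0 0 0 0 0 0 0; 0 0 0 0 0 0 0; 0 0 0 0 0 0 0",
  "force": 25
}}

```text
clock: 4.58
tcp_pos: [0.5991, 0.0804, 0.1474]
orientation: [-0.35, 2.062, 0.447]
contact_force: [-0.0, 2.9, 4.1]
grip_width: 0.0143
```

Run:
```python
from h import *
o=get_obs(); print(o["clock"],o["contact_force"],o["moment"],o["grip_width"])
w,t=rel(toolR(70),slp(0,-94,44)); print(w.round(3),t.round(4))
```

```text
4.575 [-0.01700462  2.88134066  4.14036367] [ 0.51314393  0.01566772 -0.26339572] 0.014289848002089187
[-0.001 -0.001 -0.001] [-0.0004 -0.0009  0.0002]
```

{"fn": "apply_moves", "kwargs": {
  "series": "0 0 0 0 0 0 0; 0 0 0 0 0 0 0; 0.1 0 0 0 0 0 0; 0.2 0 0 0 0 0 0; 0.3 0 0 0 0 0 0; 0.35 0 0 0 0 0 0; 0.35 0 0 0 0 0 0"
}}

```text
clock: 5.45
tcp_pos: [0.5991, 0.0809, 0.1473]
orientation: [-0.14, 2.092, 0.081]
contact_force: [0.4, 5.1, 5.0]
grip_width: 0.0145
```

Run:
```python
from h import *
o=get_obs(); print(o["clock"],o["contact_force"],o["moment"],o["grip_width"])
w,t=rel(toolR(90),slp(0,-94,44)); print(w.round(3),t.round(4))
cv2.imwrite("pics/w3.png",grab_frame("wrist"))
```

```text
5.45 [0.3843465  5.05905736 5.01490138] [ 0.8688958   0.12420519 -0.60064514] 0.01452461629734802
[-0.001 -0.001 -0.001] [-0.0005 -0.0012  0.0003]
```

View pics/w3.png

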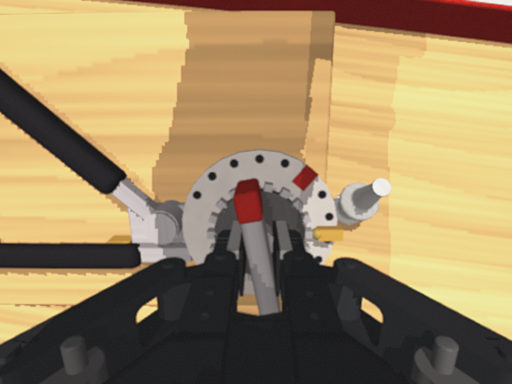

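The bar leans about 10° behind in the grip. I'll squeeze harder before going on.

{"fn": "apply_moves", "kwargs": {
  "series": "0 0 0 0 0 0 0; 0 0 0 0 0 0 0; 0 0 0 0 0 0 0; 0 0 0 0 0 0 0",
  "force": 70
}}

```text
clock: 6.0
tcp_pos: [0.5992, 0.0808, 0.1475]
orientation: [-0.14, 2.092, 0.082]
contact_force: [-0.1, 5.4, 5.3]
grip_width: 0.0119
```

Run:
```python
from h import *
o=get_obs(); print(o["clock"],o["contact_force"],o["moment"],o["grip_width"])
cv2.imwrite("pics/w4.png",grab_frame("wrist"))
```

```text
6.0 [-0.05677642  5.35408607  5.3384309 ] [ 1.07145089  0.19339814 -0.59357176] 0.01191181770867566
```

View pics/w4.png

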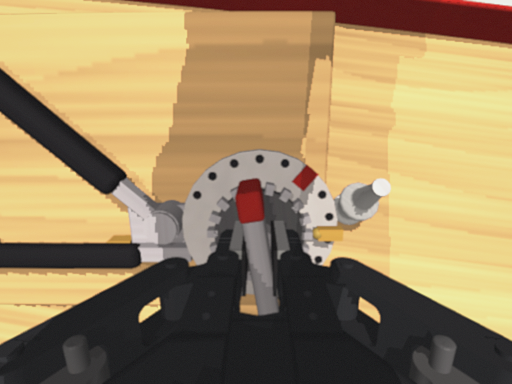

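{"fn": "apply_moves", "kwargs": {
  "series": "0.1 0 0 0 0 0 0; 0.2 0 0 0 0 0 0; 0.3 0 0 0 0 0 0; 0.4 0 0 0 0 0 0; 0.5 0 0 0 0 0 0; 0.6 0 0 0 0 0 0; 0.7 0 0 0 0 0 0; 0.72 0 0 0 0 0 0; 0.72 0 0 0 0 0 0"
}}

```text
clock: 7.18
tcp_pos: [0.5993, 0.0818, 0.1473]
orientation: [0.296, 1.997, -0.662]
contact_force: [-0.2, 7.4, 4.6]
grip_width: 0.0117
```

Run:
```python
from h import *
o=get_obs(); print(o["clock"],o["contact_force"],o["moment"],o["grip_width"],o["joints"].round(2))
w,t=rel(toolR(130),slp(0,-94,44)); print(w.round(3),t.round(4))
cv2.imwrite("pics/w5.png",grab_frame("wrist"))
```

```text
7.175 [-0.15213711  7.42386403  4.6475124 ] [ 1.28200251 -0.13911635 -0.90780407] 0.011697454911086166 [-0.41  0.77  0.32  1.41 -0.21  1.53  0.94]
[-0.021 -0.002 -0.001] [-0.0003 -0.0015  0.0014]
```

View pics/w5.png

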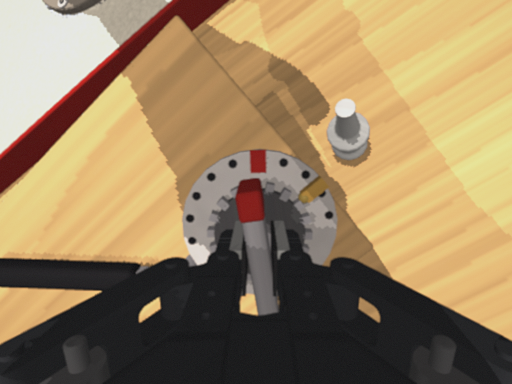

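Red tip at (251,190), stroke (258,160), dial centre (260,225): the bar lags about 7°. Adding a bit more turn.

{"fn": "apply_moves", "kwargs": {
  "series": "0.07 0 0 0 0 0 0; 0.13 0 0 0 0 0 0; 0.13 0 0 0 0 0 0; 0.13 0 0 0 0 0 0"
}}

```text
clock: 7.72
tcp_pos: [0.5994, 0.0819, 0.1472]
orientation: [0.373, 1.958, -0.793]
contact_force: [-0.2, 7.0, 4.4]
grip_width: 0.0122
```

Run:
```python
from h import *
o=get_obs(); print(o["clock"],o["contact_force"],o["moment"],o["grip_width"])
w,t=rel(toolR(130),slp(0,-94,44)); print(w.round(3),t.round(4))
f=grab_frame("wrist");cv2.imwrite("pics/w6.png",cv2.resize(f[130:330,160:360],None,fx=3,fy=3,interpolation=cv2.INTER_CUBIC))
```

```text
7.725 [-0.21615652  6.98676761  4.43588313] [ 1.35407478 -0.27439618 -0.81640692] 0.012179083052696486
[-0.151 -0.002 -0.001] [-0.0003 -0.0015  0.0016]
```

View pics/w6.png

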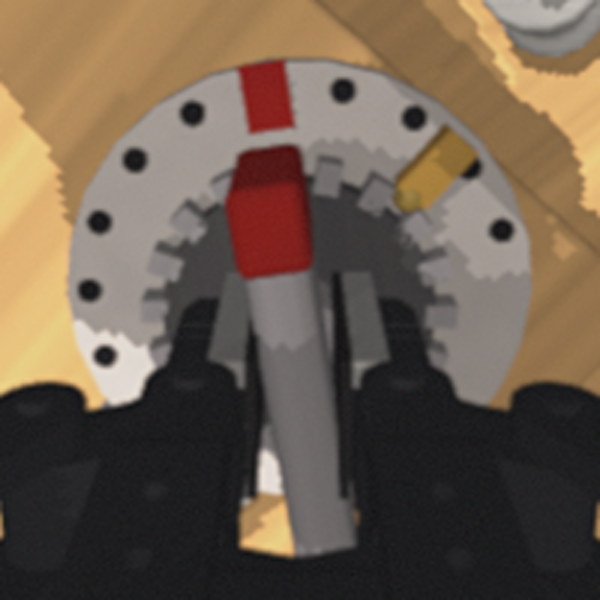

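The tip now points at the stroke. Releasing, opening evenly, and looking.

{"fn": "apply_moves", "kwargs": {
  "series": "0 0 0 0 0 0 0.3; 0 0 0 0 0 0 0.7; 0 0 0 0 0 0 0.7; 0 0 0 0 0 0 0.7; 0 0 0 -0.03 0 0 0.7; 0 0 0 -0.07 0 0 0.7; 0 0 0 -0.12 0 0 0.7; 0 0 0 -0.12 0 0 0.7; 0 0 0 -0.12 0 0 0.7"
}}

```text
clock: 8.9
tcp_pos: [0.6583, 0.0877, 0.2502]
orientation: [0.373, 1.957, -0.798]
contact_force: [-0.3, -0.7, -0.5]
grip_width: 0.0598
```

```bash
cat > rw.py <<'E'
from h import *
import sys
def look(tag,hs=(26,72)):
    c=camera_info("wrist"); f=grab_frame("wrist"); cv2.imwrite(f"pics/{tag}.png",f)
    for h in hs:
        g=np.mgrid[-150:250,-320:320].astype(float)
        P=S0+h/1000*n+(g[0].ravel()[:,None]*up+g[1].ravel()[:,None]*lat)*.0005
        m=proj(c,P).astype(np.float32).reshape(400,640,2)
        cv2.imwrite(f"pics/{tag}_{h}.png",cv2.remap(f,m[...,0],m[...,1],cv2.INTER_CUBIC))
    f2=f.astype(int); red=((f2[...,2]>110)&(f2[...,1]<60)&(f2[...,0]<60)).astype(np.uint8)
    k,l,s,ce=cv2.connectedComponentsWithStats(red)
    for i in range(1,k):
        if 20<s[i,4]<1500:
            for h in(.026,.072):
                p=to2(c,ce[i],h)[0]-[0,-94]; print(s[i,4],ce[i].round(),h,p.round(1),"cw deg",np.degrees(np.arctan2(-p[1],p[0])).round(1))
E
python3 - <<'E'
from rw import *
o=get_obs(); print(o["clock"],o["contact_force"],o["joints"].round(2))
look("w7")
E
```

```text
8.9 [-0.31308796 -0.67551198 -0.54121381] [-0.4   0.79  0.38  1.13 -0.23  1.79  0.81]
929 [104. 138.] 0.026 [144.2  70.1] cw deg -25.9
929 [104. 138.] 0.072 [127.7  50.6] cw deg -21.6
91 [255. 140.] 0.026 [ 30.5 -26.1] cw deg 40.5
91 [255. 140.] 0.072 [ 32.7 -29.8] cw deg 42.3
175 [256. 159.] 0.026 [ 17.6 -13. ] cw deg 36.5
175 [256. 159.] 0.072 [ 21.9 -18.9] cw deg 40.7
```

View pics/w7_72.png

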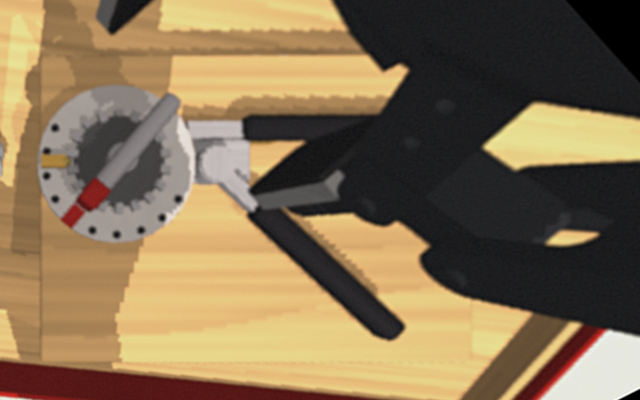

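Crank tip sits at 40.7°, in line with the red stroke at 40.5°. Next I'll push the handle with shut fingers from its up-slope side.

```bash
cat >> h.py <<'E'
PIV=np.array([0,-35.])
def push(th,r,off):
    d=np.array([np.sin(th),np.cos(th)]); m=np.array([np.cos(th),-np.sin(th)])
    return PIV+r*d+off*m
def ptgt(th,r,off,h): return toolR(90+np.degrees(th)), slp(*push(th,r,off),h)
E
python3 - <<'E'
from h import *
for h in(110,10):
    w,t=rel(*ptgt(.76,125,34,h)); print(w.round(3),t.round(4))
E
```

```text
[-0.093 -0.003  0.002] [ 0.0522 -0.1662  0.0226]
[-0.093 -0.003  0.002] [ 0.1522 -0.1659  0.0229]
```

{"fn": "apply_moves", "kwargs": {
  "series": "-0.09 -0.003 0.002 0 -0.06 0.01 0; -0.093 -0.003 0.002 0 -0.12 0.02 0; -0.093 -0.003 0.002 0.03 -0.166 0.023 0; -0.093 -0.003 0.002 0.052 -0.166 0.023 0; -0.093 -0.003 0.002 0.052 -0.166 0.023 0; -0.093 -0.003 0.002 0.052 -0.166 0.023 0; -0.093 -0.003 0.002 0.052 -0.166 0.023 0"
}}

```text
clock: 9.82
tcp_pos: [0.5565, -0.053, 0.2611]
orientation: [0.317, 1.982, -0.702]
contact_force: [0.0, -0.1, 0.9]
grip_width: -0.0002
```

Run:
```python
from h import *
o=get_obs(); print(o["clock"],o["joints"].round(2),o["grip_width"])
for h in(60,10):
    w,t=rel(*ptgt(.76,125,34,h)); print(w.round(3),t.round(4))
from rw import look
look("w8",(27,))
```

```text
9.825 [-0.3   0.59  0.39  1.47 -0.1   1.64  1.06] -0.00023783263944653774
[ 0.002  0.003 -0.001] [ 0.0519 -0.0013 -0.0008]
[ 0.002  0.003 -0.001] [ 0.1019 -0.0014 -0.0009]
1344 [180. 128.] 0.026 [192.2 135.7] cw deg -35.2
1344 [180. 128.] 0.072 [185.4 124.8] cw deg -33.9
138 [467. 136.] 0.026 [ 28.7 -28.2] cw deg 44.5
138 [467. 136.] 0.072 [54.7 -6.2] cw deg 6.5
254 [503. 156.] 0.026 [ -6.2 -41.9] cw deg 98.5
254 [503. 156.] 0.072 [ 26.8 -17.2] cw deg 32.7
```

View pics/w8.png

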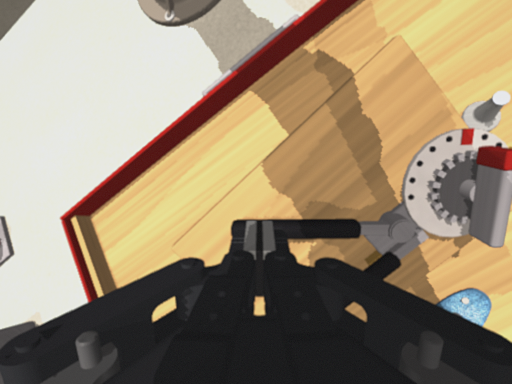

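View pics/w8_27.png

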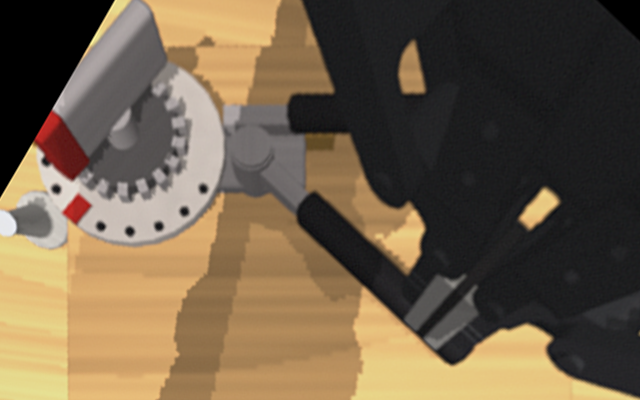

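Run:
```python
from h import *
c=camera_info("wrist")
for a in [(0.76,125,34,10),(.76,125,34,27),(.76,125,0,27),(.76,150,0,27),(.76,125,34,110),(.76,125,8,27),(.76,125,20,27)]:
    print(a,proj(c,ptgt(*a)[1]).round())
```

```text
(0.76, 125, 34, 10) [[259. 187.]]
(0.76, 125, 34, 27) [[259. 192.]]
(0.76, 125, 0, 27) [[259. 230.]]
(0.76, 150, 0, 27) [[230. 230.]]
(0.76, 125, 34, 110) [[259. 233.]]
(0.76, 125, 8, 27) [[259. 221.]]
(0.76, 125, 20, 27) [[259. 208.]]
```

The handle's centre line is at y≈229 with its end at x≈232, matching the model (230, 230). The landing spot at y≈190 is clear on the up-slope side, so I'm descending.

{"fn": "apply_moves", "kwargs": {
  "series": "0 0 0 0.04 -0.001 -0.001 0; 0 0 0 0.07 -0.001 -0.001 0; 0 0 0 0.085 -0.001 -0.001 0; 0 0 0 0.095 -0.001 -0.001 0; 0 0 0 0.101 -0.001 -0.001 0; 0 0 0 0.101 -0.001 -0.001 0; 0 0 0 0.101 -0.001 -0.001 0"
}}

```text
clock: 10.75
tcp_pos: [0.5053, -0.0608, 0.1745]
orientation: [0.318, 1.981, -0.702]
contact_force: [0.3, 0.1, -0.6]
grip_width: -0.0005
```

Run:
```python
from h import *
o=get_obs(); print(o["clock"],o["contact_force"],o["moment"])
cv2.imwrite("pics/w9.png",grab_frame("wrist"))
w,t=rel(*ptgt(.76,125,34,10)); print(w.round(3),t.round(4))
for off,th in [(20,.76)]+[(20,x) for x in np.arange(.72,.0,-.06)]:
    w,t=rel(*ptgt(th,125,off,10)); print(round(th,2),w.round(3),t.round(4))
```

```text
10.75 [ 0.29020444  0.06504632 -0.61471702] [ 0.08837691 -0.52466059  0.02720583]
[ 0.001  0.002 -0.002] [ 0.001   0.0005 -0.    ]
0.76 [ 0.001  0.002 -0.002] [0.001  0.0004 0.014 ]
0.72 [-0.039  0.002 -0.001] [ 0.001  -0.0003  0.019 ]
0.66 [-0.099  0.003 -0.001] [ 0.0011 -0.0009  0.0266]
0.6 [-0.159  0.003 -0.001] [ 0.0011 -0.0012  0.0342]
0.54 [-0.219  0.003 -0.001] [ 0.0011 -0.0009  0.0418]
0.48 [-0.279  0.003 -0.001] [ 0.0011 -0.0002  0.0493]
0.42 [-0.339  0.003 -0.001] [0.0011 0.0009 0.0568]
0.36 [-0.399  0.003 -0.001] [0.0012 0.0025 0.0643]
0.3 [-0.459  0.003 -0.001] [0.0012 0.0045 0.0716]
0.24 [-0.519  0.003 -0.001] [0.0012 0.007  0.0788]
0.18 [-0.579  0.003 -0.001] [0.0012 0.0099 0.0858]
0.12 [-0.639  0.003 -0.001] [0.0012 0.0132 0.0926]
0.06 [-0.699  0.003 -0.001] [0.0013 0.0169 0.0992]
```

View pics/w9.png

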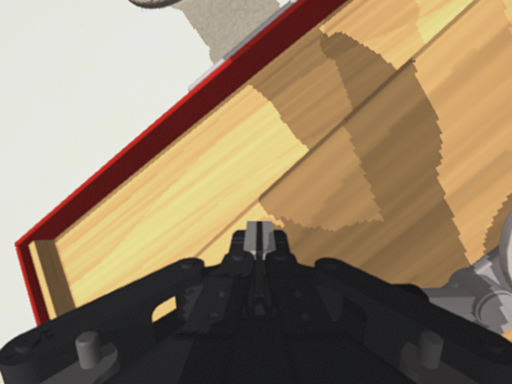

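{"fn": "apply_moves", "kwargs": {
  "series": "0 0 0 0 0 0.006 0; 0 0 0 0 0 0.011 0; 0 0 0 0 0 0.015 0; -0.04 0 0 0 0 0.019 0; -0.07 0 0 0 -0.001 0.023 0; -0.1 0 0 0 -0.001 0.027 0; -0.13 0 0 0 -0.001 0.031 0; -0.16 0 0 0 -0.001 0.034 0; -0.19 0 0 0 -0.001 0.038 0; -0.22 0 0 0 -0.001 0.042 0; -0.25 0 0 0 0 0.046 0; -0.28 0 0 0 0 0.049 0"
}}

```text
clock: 12.3
tcp_pos: [0.54, -0.0901, 0.1563]
orientation: [0.148, 2.049, -0.414]
contact_force: [-0.5, 1.2, -0.8]
grip_width: -0.0003
```

Run:
```python
from h import *
o=get_obs(); print(o["clock"],o["contact_force"],o["moment"], R.from_rotvec(o["orientation"]).inv().apply(o["contact_force"]))
f=grab_frame("top"); cv2.imwrite("pics/t2.png",cv2.resize(f[165:300,150:350],None,fx=4,fy=4,interpolation=cv2.INTER_CUBIC))
for th in np.arange(.48,.0,-.06):
    w,t=rel(*ptgt(th,125,20,10)); print(round(th,2),w.round(3),t.round(4))
```

```text
12.3 [-0.48492584  1.22409247 -0.75582945] [ 0.12308713 -0.40835364  0.00603111] [ 0.81200636  1.18311821 -0.49569199]
0.48 [ 0.003  0.002 -0.001] [ 0.0004 -0.0002 -0.    ]
0.42 [-0.057  0.002 -0.001] [ 0.0005 -0.0012  0.0075]
0.36 [-0.117  0.002 -0.001] [ 0.0005 -0.0018  0.0151]
0.3 [-0.177  0.002 -0.   ] [ 0.0005 -0.0019  0.0227]
0.24 [-0.237  0.002 -0.   ] [ 0.0005 -0.0015  0.0302]
0.18 [-0.297  0.002 -0.   ] [ 0.0005 -0.0007  0.0378]
0.12 [-0.357  0.002 -0.   ] [0.0005 0.0006 0.0453]
0.06 [-0.417  0.002 -0.   ] [0.0006 0.0023 0.0527]
```

View pics/t2.png

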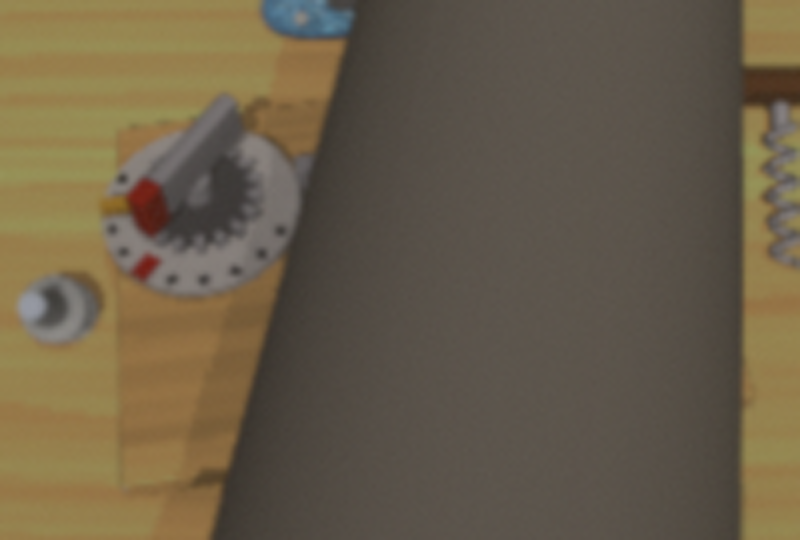

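The arm hides the handle from the top. Checking the wrist and scene views.

Run:
```python
from h import *
a=grab_frame("wrist"); b=grab_frame("scene")
b=cv2.resize(b[120:270,180:380],(512,384),interpolation=cv2.INTER_CUBIC)
cv2.imwrite("pics/w10.png",cv2.resize(np.hstack([a,b]),(800,300)))
```

```text
(no output)
```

View pics/w10.png

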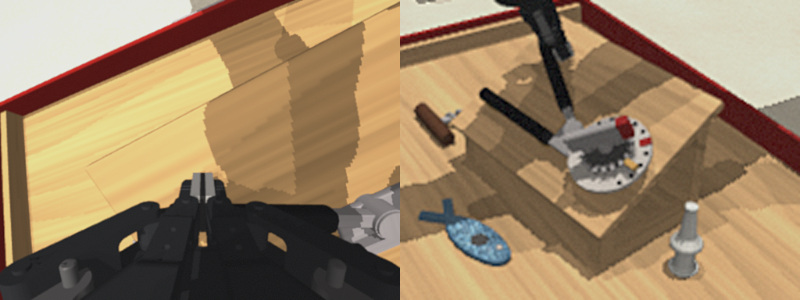

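The scene shows the handle following the fingers (it has swung toward the fixed one). Continuing slowly.

{"fn": "apply_moves", "kwargs": {
  "series": "-0.03 0 0 0 -0.001 0.004 0; -0.06 0 0 0 -0.001 0.008 0; -0.09 0 0 0 -0.002 0.011 0; -0.12 0 0 0 -0.002 0.015 0; -0.15 0 0 0 -0.002 0.019 0; -0.18 0 0 0 -0.002 0.023 0; -0.21 0 0 0 -0.002 0.027 0; -0.24 0 0 0 -0.001 0.03 0; -0.26 0 0 0 -0.001 0.033 0; -0.28 0 0 0 -0.001 0.0355 0; -0.3 0 0 0 0 0.038 0; -0.3 0 0 0 0 0.038 0"
}}

```text
clock: 13.95
tcp_pos: [0.5713, -0.1035, 0.1395]
orientation: [-0.033, 2.084, -0.105]
contact_force: [0.1, -0.0, 0.0]
grip_width: -0.0001
```

Run:
```python
from h import *
o=get_obs(); print(o["clock"],R.from_rotvec(o["orientation"]).inv().apply(o["contact_force"]))
for th in np.arange(.18,-.05,-.03):
    w,t=rel(*ptgt(th,125,20,10)); print(round(th,2),w.round(3),t.round(4))
a=grab_frame("wrist"); b=grab_frame("scene")
b=cv2.resize(b[120:270,180:380],(512,384),interpolation=cv2.INTER_CUBIC)
cv2.imwrite("pics/w11.png",cv2.resize(np.hstack([a,b]),(800,300)))
```

```text
13.95 [-0.06346316 -0.03324611  0.04988394]
0.18 [0.001 0.002 0.   ] [ 0.0005 -0.0007 -0.0001]
0.15 [-0.029  0.002  0.   ] [ 0.0005 -0.0012  0.0036]
0.12 [-0.059  0.002  0.   ] [ 0.0005 -0.0017  0.0074]
0.09 [-0.089  0.002  0.   ] [ 0.0005 -0.002   0.0112]
0.06 [-0.119  0.002  0.   ] [ 0.0005 -0.0022  0.015 ]
0.03 [-0.149  0.002  0.   ] [ 0.0006 -0.0023  0.0188]
0.0 [-0.179  0.002  0.   ] [ 0.0006 -0.0023  0.0226]
-0.03 [-0.209  0.002  0.   ] [ 0.0006 -0.0021  0.0264]
```

View pics/w11.png

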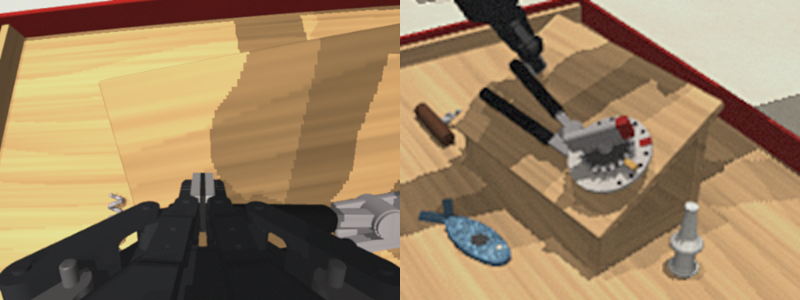

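{"fn": "apply_moves", "kwargs": {
  "series": "-0.015 0 0 0 0 0.002 0; -0.03 0 0 0 -0.001 0.0035 0; -0.045 0 0 0 -0.001 0.0055 0; -0.06 0 0 0 -0.002 0.0075 0; -0.075 0 0 0 -0.002 0.0095 0; -0.09 0 0 0 -0.002 0.011 0; -0.1 0 0 0 -0.002 0.0125 0; -0.11 0 0 0 -0.002 0.014 0; -0.12 0 0 0 -0.002 0.015 0; -0.13 0 0 0 -0.002 0.016 0; -0.135 0 0 0 -0.002 0.017 0; -0.14 0 0 0 -0.002 0.018 0"
}}

```text
clock: 15.55
tcp_pos: [0.5867, -0.1066, 0.1309]
orientation: [-0.118, 2.089, 0.041]
contact_force: [-0.2, -0.0, 0.5]
grip_width: 0.0001
```

Run:
```python
from h import *
o=get_obs(); print(o["clock"],R.from_rotvec(o["orientation"]).inv().apply(o["contact_force"]),o["moment"])
for th in np.arange(.03,-.05,-.03):
    w,t=rel(*ptgt(th,125,20,10)); print(round(th,2),w.round(3),t.round(4))
```

```text
15.55 [-0.3722867  -0.02230608 -0.42068775] [-0.00222206 -0.38890847  0.04952683]
0.03 [-0.009  0.002  0.   ] [ 0.0005 -0.0004  0.001 ]
0.0 [-0.039  0.002  0.   ] [ 0.0005 -0.0009  0.0047]
-0.03 [-0.069  0.002  0.   ] [ 0.0006 -0.0013  0.0085]
```

{"fn": "apply_moves", "kwargs": {
  "series": "-0.01 0 0 0 0 0.0007 0; -0.015 0 0 0 0 0.0014 0; -0.02 0 0 0 0 0.0021 0; -0.025 0 0 0 0 0.0028 0; -0.03 0 0 0 0 0.0035 0; -0.035 0 0 0 0 0.004 0; -0.04 0 0 0 0 0.0045 0; -0.04 0 0 0 0 0.005 0"
}}

```text
clock: 16.55
tcp_pos: [0.591, -0.1062, 0.1284]
orientation: [-0.142, 2.089, 0.082]
contact_force: [-0.5, -1.5, -0.1]
grip_width: -0.0
```

Run:
```python
from h import *
o=get_obs(); print(o["clock"],R.from_rotvec(o["orientation"]).inv().apply(o["contact_force"]),o["moment"])
w,t=rel(*ptgt(0,125,20,10)); print(w.round(3),t.round(4))
c=camera_info("scene");b=grab_frame("scene"); cv2.imwrite("pics/s12.png",b)
cv2.imwrite("pics/s12z.png",cv2.resize(b[140:240,200:320],None,fx=6,fy=6,interpolation=cv2.INTER_CUBIC)[:600])
```

```text
16.55 [ 0.43025552 -1.43392463 -0.56132728] [-0.02182236 -0.4194302   0.08111333]
[0.001 0.002 0.   ] [ 0.0005 -0.0009 -0.0003]
```

View pics/s12z.png

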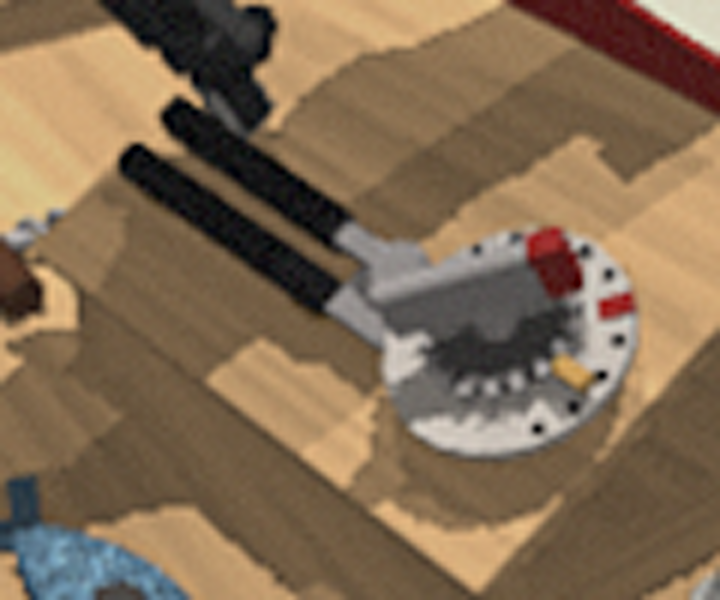

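Handles are nearly parallel but no stop force yet. Nudging on in small amounts.

{"fn": "apply_moves", "kwargs": {
  "series": "0 0 0 0 0 0.0007 0; 0 0 0 0 0 0.0014 0; 0 0 0 0 0 0.002 0; 0 0 0 0 0 0.002 0"
}}

```text
clock: 17.1
tcp_pos: [0.5928, -0.1059, 0.1274]
orientation: [-0.142, 2.089, 0.082]
contact_force: [-0.5, 0.0, -0.0]
grip_width: -0.0
```

Run:
```python
from h import *
o=get_obs(); print(o["clock"],R.from_rotvec(o["orientation"]).inv().apply(o["contact_force"]),o["moment"])
w,t=rel(*ptgt(0,125,20,10)); print(w.round(3),t.round(4))
```

```text
17.1 [ 0.27161818  0.08962796 -0.45137084] [ 0.0239838  -0.44415206  0.01313557]
[0.001 0.002 0.   ] [ 0.0006 -0.001  -0.0024]
```

{"fn": "apply_moves", "kwargs": {
  "series": "0 0 0 0 0 0.0007 0; 0 0 0 0 0 0.0014 0; 0 0 0 0 0 0.002 0; 0 0 0 0 0 0.002 0"
}}

```text
clock: 17.6
tcp_pos: [0.5929, -0.1059, 0.1273]
orientation: [-0.142, 2.093, 0.082]
contact_force: [-6.3, -0.0, 7.8]
grip_width: -0.0001
```

Run:
```python
from h import *
o=get_obs(); print(o["clock"],R.from_rotvec(o["orientation"]).inv().apply(o["contact_force"]),o["moment"])
w,t=rel(*ptgt(0,125,20,10)); print(w.round(3),t.round(4))
b=grab_frame("scene"); cv2.imwrite("pics/s13.png",b)
cv2.imwrite("pics/s13z.png",cv2.resize(b[140:240,200:320],None,fx=6,fy=6,interpolation=cv2.INTER_CUBIC)[:600])
```

```text
17.6 [-3.61893647  0.81085185 -9.2764197 ] [ 0.0381884   1.44063822 -0.08630897]
[ 0.    -0.002 -0.   ] [ 0.0005 -0.001  -0.0025]
```

View pics/s13z.png

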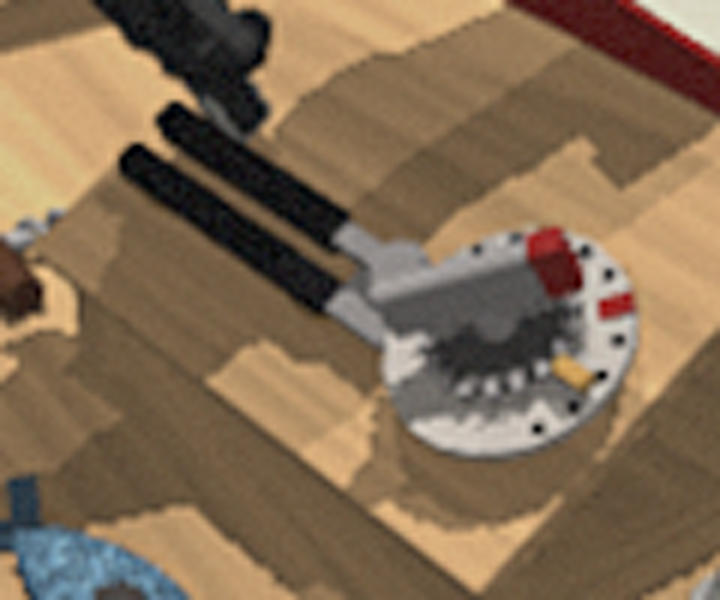

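Force rose to 9 N with no further motion, so the handle is on its stop. Backing off slowly and lifting away.

{"fn": "apply_moves", "kwargs": {
  "series": "0 0 0 0 0 -0.002 0; 0 0 0 0 0 -0.006 0; 0 0 0 0 0 -0.015 0; 0 0 0 0 0 -0.02 0; 0 0 0 -0.04 0 -0.02 0; 0 0 0 -0.09 0 -0.02 0; 0 0 0 -0.14 0 -0.02 0; 0 0 0 -0.14 0.05 -0.02 0; 0 0 0 -0.14 0.1 -0.02 0; 0 0 0 -0.14 0.1 -0.02 0; 0 0 0 -0.14 0.1 -0.02 0"
}}

```text
clock: 19.02
tcp_pos: [0.6327, -0.0002, 0.258]
orientation: [-0.143, 2.089, 0.081]
contact_force: [0.7, -0.5, -0.6]
grip_width: -0.0002
```

Run:
```python
from rw import *
o=get_obs(); print(o["clock"],o["contact_force"],o["tcp_pos"])
look("w14",(27,))
f=grab_frame("scene");cv2.imwrite("pics/s14.png",cv2.resize(f[120:270,180:380],None,fx=4,fy=4,interpolation=cv2.INTER_CUBIC))
cv2.imwrite("pics/t14.png",grab_frame("top"))
```

```text
19.025 [ 0.69750453 -0.51793378 -0.60084206] [ 6.32709892e-01 -1.66774208e-04  2.57965097e-01]
80 [374. 189.] 0.026 [ 29.8 -28.2] cw deg 43.4
80 [374. 189.] 0.072 [42.4 -8.9] cw deg 11.8
184 [383. 212.] 0.026 [  5.5 -40.7] cw deg 82.2
184 [383. 212.] 0.072 [ 22.3 -19.2] cw deg 40.8
```

View pics/w14_27.png

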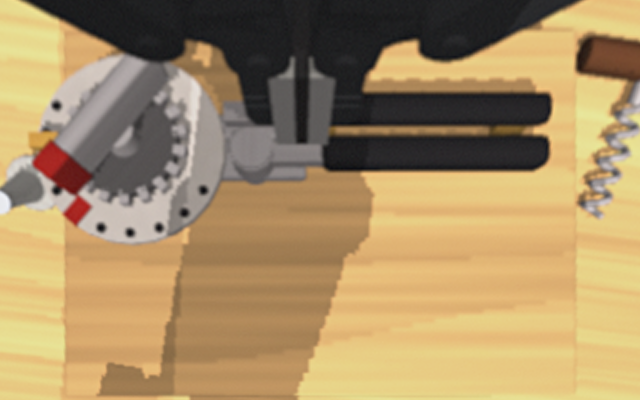

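View pics/s14.png

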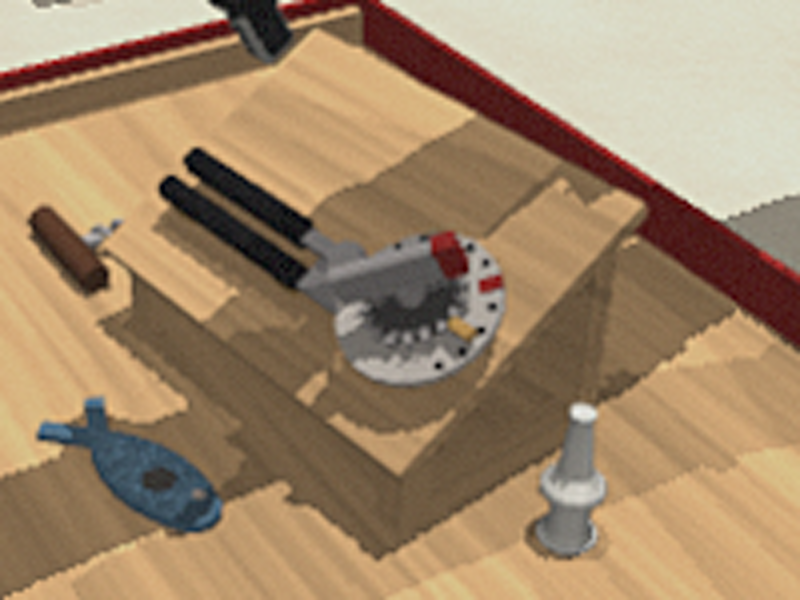

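View pics/t14.png

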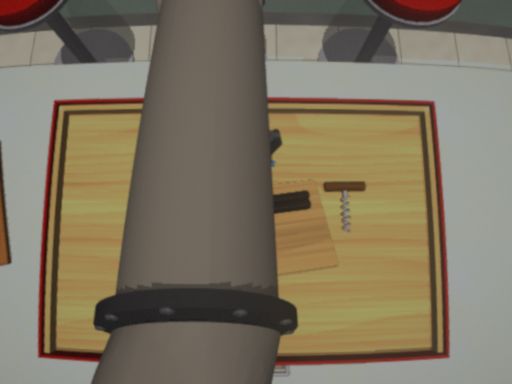

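Handles are parallel: rectified centre lines at y≈109 and 153, about 22 mm apart. The crank reads 40.8°, and the corkscrew, pourer and fish are at the same pixels as at the start. The arm is clear, so I'm handing in.

Run:
```python
from bench import *
print(hand_in())
```

```text
the job is handed in; nothing more can be done
None
```

The opener is parked: the crank is in the notch at the red mark, the black handle is shut, and I handed the job in at about 19 s of the 53 s allowed.

- **Crank:** I gripped it and turned it three clicks clockwise, from notch 1 to notch 4. It lagged about 8° in the grip, so I raised the grip force and over-turned the tool a little before letting go. The tip measured 40.7° after release and 40.8° at the last look, against 40.5° and 43.4° measured for the red stroke (nominal 40°).
- **Handle:** I pushed it shut with closed fingers, at about 5 mm/s for the last stretch. It met its stop with about 9 N at the wrist and no further movement. In the last wrist view the two handles are parallel, about 22 mm apart (nominal 23 mm).
- **Bystanders and robot:** In the last scene view the corkscrew, pourer and fish are where they were at the start. The arm was raised and touching nothing, with no contact force beyond noise.
- **Check that fell short:** The last top view was mostly hidden by the arm, so it confirmed only the handle ends and the corkscrew.

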